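Turn the gas cell port-up in its V-cradle and clamp it

TASK

The gas cell lies in its V-cradle with the flat and filling port rolled off to one side. Roll it in the two V-blocks until the flat with the port faces straight up and let go of it, leaving it seated in both V-blocks; only then swing the cradle's clamp arm fully down, so that its foot sits on the flat. Leave the things standing around where they are.

Things in the scene. Friction and masses are not known exactly. Their poses are not given: they have to be found in the camera images.
- cell: gas cell, a loose metal cylinder 44 mm in diameter, 200 mm long, 0.29 to 0.49 kg. Origin on its axis at mid-length; its y axis runs along it to the D-shaped end. Full round from y = -92 to 68 mm, D-shaped beyond, with one flat facing the cell's +z. z is straight up when done; at the start it leans 42 to 53 degrees off about the cell's axis. Gripped firmly (30 N) across mid-length it turns with the fingers.
- cell_port (a point): dark round filling port, 13 mm wide, in the middle of the cell's flat: at y = 84 mm, z = 17 mm in the cell's frame. The flat is 28 mm wide and runs from y = 68 to 100 mm
- cradle: fixed grey base plate 110 x 220 x 10 mm on the worktop; origin under its centre, z up, y along the V towards the clamp, x across. Two dark 90-degree V-blocks on it, 70 mm wide, 20 mm thick, centred at y = -55 and 55 mm, tops 78 mm up; the 90 mm gap between them is clear. At y = -107 mm a stop plate 36 mm wide, 97 mm high, with a white pad 1 mm from the cell's end.
- cradle_seat (a point): point where the cell's centre lies when it rests in both V-blocks: 85 mm above the cradle's origin, same axes as the cradle
- clamp_arm (a joint): angle of the hinged steel clamp arm, rad: 0 = fully down and level, at a stop; larger = swung up, starts at 0.7 to 1.1. Stays where it is left (0.09 N m of friction: 1 to 2 N near the free end moves it); can be pushed down from above with closed fingers. Its white foot, 45 mm from the hinge, is at 0 just 0.5 mm above the flat when the port is up.
- clamp_hinge (a point): hinge axis of the clamp arm, parallel to the cradle's y: at x = 45, y = 84, z = 114 mm in the cradle's frame. The arm is 100 mm long, 14 mm wide, 8 mm thick and, when down, reaches from here towards the cradle's -x over the cell's D-end
- clamp_tip (a point): top of the black sleeve (24 mm long, 18 mm wide, 12 mm thick) on the free end of the clamp arm: 88 mm from the hinge and 6 mm above the arm's centre line
- timer: white bench timer, 39 x 68 x 62 mm, bystander; origin under its centre
- marker_black: black marker pen 138 mm long, 13 mm thick, bystander; origin under its centre
- dropper_bottle: small brown bottle with a black cap, 30 mm across, 75 mm high, bystander; origin under its centre

How it is judged:
On the way:
1. the cell lies seated in both V-blocks with its port straight up, let go, while the clamp arm is still up (angle between cell's own z axis and vertical below 0.14 rad and distance between cell and cradle_seat below 0.008 m and angle between the y axis of cell and the y axis of cradle, either way round below 0.04 rad and contact force between the fingers and cell below 0.3 N and value of joint clamp_arm above 0.3 rad), for 0.2 s.
At the end, for the whole second after the job is handed in: The clamp arm is fully down (within 0.05 rad), the cell's flat and port face up within 8 degrees (0.14 rad), the cell lies at rest in both V-blocks, its centre within 8 mm of the seat point and its axis within 0.04 rad of the V (value of joint clamp_arm below 0.05 rad and angle between cell's own z axis and vertical below 0.14 rad and distance between cell and cradle_seat below 0.008 m and angle between the y axis of cell and the y axis of cradle, either way round below 0.04 rad and linear speed of cell below 0.01 m/s); the robot touches nothing.
It fails at once if a bystander is moved by more than 30 mm (distance of any of timer, marker_black, dropper_bottle from where it was at the start of the episode above 0.03 m).
It also fails if it takes over 58 s, if anything falls off the work surface, if the arm or the gripper's body presses on something with over 40 N, if the wrist force passes 120 N, or if a joint passes its speed limit or range.

ROBOT

A 6-joint arm with a two-finger parallel gripper is mounted at the origin on a cart in front of the work surface, level with it; the furniture and walls round the work are solid. World frame = base frame: x ahead of the robot, y to its left, z up, the work surface at z = 0. Lengths are in m, angles in rad, forces in N, time in s.
With the tool pointing down it reaches from about 0.35 to 0.975 m from the base axis. Payload 7.1 kg.
Tool frame: the origin (TCP) lies between the finger pads; the fingertips stand 14 mm ahead of it and the grasp point (between the pads) lies 5 mm behind it; x points along the fingers, z is the direction in which the jaws open and shut, and the axes are right-handed (so a half turn about x gives the same grasp; the last joint's range is limited). The gripper opens to 88 mm and grips with 3 to 60 N. Pads are 20 mm wide; open, the fingers measure 115 mm over their backs; the gripper's body (75 mm by 178 mm) begins 61 mm behind the grasp point.
Start: joints at [-1.249, 0.423, 1.63, -0, 1.089, -0.019], TCP at [0.209, -0.589, 0.237] pointing down, gripper open.
Joint ranges: [-3, 3], [-0.9, 2.11], [0.09, 2.58], [-1.31, 4.45], [0.11, 2.69], [-2.54, 2.54]. Speed limits (rad/s): [2.39, 2.39, 3.01, 3.14, 3.14, 3.14].

INTERFACE

Orientations are given as a 3x3 rotation matrix whose columns are the frame's x, y, z axes.
In Python, from workcell import bot gives the robot as it stands.
- The arm moves only by the tool move_arm, never from a script. Its argument "moves" is a list of rows, each a list of 6 numbers: the shift along the tool's x, y, z in cm, then the turn, a rotation vector about the tool's x, y, z in units of 10 degrees (1.0 is 10 degrees). A call has 1 to 12 rows; each row shifts and turns the commanded pose from where the row before left it, along the tool's axes as they then stand; what a row does not reach is not made up. A row lasts 1/8 s, in which the tool goes at most 62.5 mm and 10.7 degrees, less where a joint would pass 70% of its speed; a pose out of reach is approached as far as the arm can. A call with a gripper value outside its range is refused whole. "gripper" is the gripper's target within -1 to 1 (shut at 1, half-way at 0, fully open at -1), set as the call begins (left out, the last holds). The fingers move at their own pace and stop on an object; "newtons" is the grip in N (left out, the last holds). Time passes only in rows, so rows that do not move let the fingers close. It gives the time, the measured TCP pose, the force and the opening at its end, in the units of the state.
- bot.get_obs(): the state, without advancing time (a new reading comes with each control period).
- bot.capture(name): name is "side" or "top"; returns a dict with "img" (480x640x3 uint8, red, green, blue), "fovy" (degrees; the focal length in pixels is half the picture's height over the tangent of half this angle, whatever the lens; pixels are square), "cx", "cy" (the principal point, pixels), "pose" (4x4, takes a point from camera to world coordinates). Camera axes: x right, y down, z forward; pixel columns grow to the right and rows downward; lengths in m; the calibration is good to about 2 mm. A picture is of the moment at which its call begins. There is no depth.
- bot.finish_job(): hands the job in, once; it reports no verdict.
The state is a dict: "time_s": time; "qpos": joint angles; "qd": joint speeds; "joint_efforts": joint torques, N m; "ee_pos": TCP position; "eef_rot": TCP orientation; "force": force on the tool from outside, world axes, zero at the start; "ft_torque": the same for the moment, N m; "grip_width": finger opening in m.
Only numpy, scipy, OpenCV 4.12 (cv2) and the standard library are available. Lean on these libraries where they do the work, as an engineer would, in place of code of your own. Each camera call takes 0.05 s, during which the arm holds its last target.

## Working session

There is one attempt and no reset: what is moved stays moved. The work goes in short steps, Python scripts to look and compute and a tool call to move; the robot and the scene stay as the last step left them, time stands still between calls to the robot, and variables do not carry over. Pictures are saved under pics/ and viewed, and the job is handed in when it is done.

Besides the shell and the picture viewer there is one more tool, called after "Emit:" by a JSON object that holds its "op" and its "data". move_arm: Moves the arm, as the interface text tells. Its arguments: {"type":"object","properties":{"moves":{"type":"array","items":{"type":"array","items":{"type":"number"}}},"gripper":{"type":"number"},"newtons":{"type":"number"}},"required":["moves"]}

```bash
mkdir -p pics; ls; python3 - <<'E'
from workcell import bot
import cv2,numpy as np
o=bot.get_obs()
for k in('time_s','ee_pos','eef_rot','force','grip_width'):print(k,np.round(o[k],3))
for n in('side','top'):
    c=bot.capture(n);cv2.imwrite(f'pics/{n}0.png',c['img'][:,:,::-1]);print(n,c['fovy'],c['cx'],c['cy'],np.round(c['pose'],4).tolist())
    np.savez(f'{n}_cal.npz',fovy=c['fovy'],cx=c['cx'],cy=c['cy'],pose=c['pose'])
E
```

```text
pics
time_s 0.0
ee_pos [ 0.209 -0.589  0.236]
eef_rot [[-0.     0.942  0.334]
 [ 0.001  0.334 -0.942]
 [-1.     0.    -0.002]]
force [-0.018  0.031  0.351]
grip_width 0.088
side 49.07958033828557 328.436338194395 241.04244121650007 [[0.998, -0.0405, 0.0483, 0.4849], [-0.0629, -0.5886, 0.8059, -0.7434], [-0.0042, -0.8074, -0.59, 0.7492], [0.0, 0.0, 0.0, 1.0]]
top 43.74589778538048 324.7325801957553 240.15334540632037 [[-0.1156, -0.9692, 0.2177, 0.2594], [-0.9933, 0.1138, -0.0209, 0.1651], [-0.0045, -0.2186, -0.9758, 1.4318], [0.0, 0.0, 0.0, 1.0]]
```

View pics/side0.png

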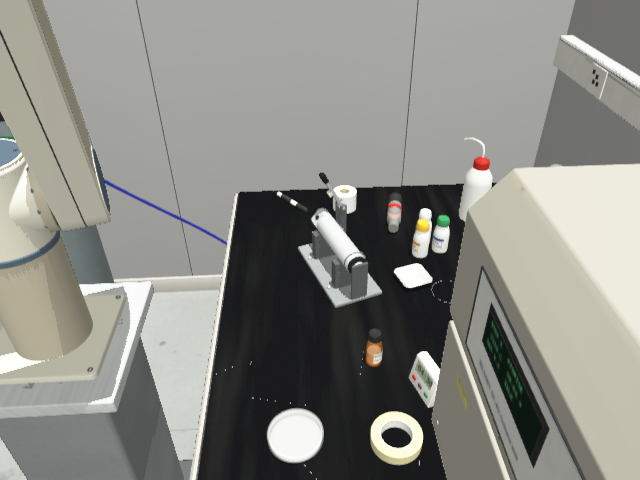

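View pics/top0.png

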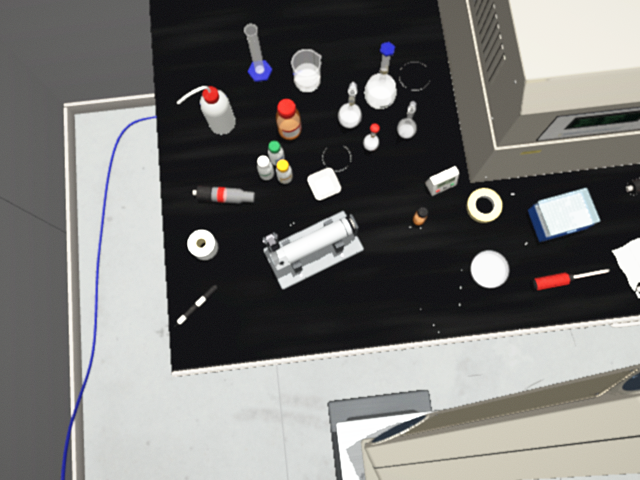

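The scene shows the cradle at about (340,255) in the side view and (313,248) in the top view, with the clamp at its far (+y world) end. Next I'll crop in closer.

```bash
python3 - <<'E'
import cv2
a=cv2.imread('pics/side0.png')[160:310,265:405];cv2.imwrite('pics/side0c.png',cv2.resize(a,None,fx=4,fy=4,interpolation=cv2.INTER_CUBIC)[:600])
a=cv2.imread('pics/top0.png')[200:300,245:375];cv2.imwrite('pics/top0c.png',cv2.resize(a,None,fx=6,fy=6,interpolation=cv2.INTER_CUBIC))
E
```

```text
(no output)
```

View pics/side0c.png

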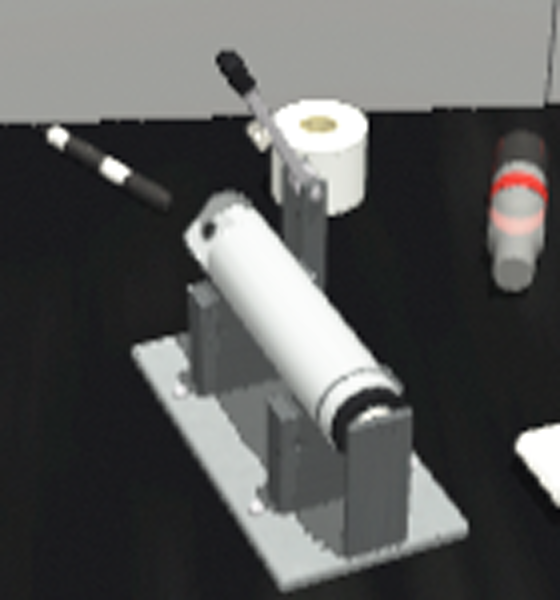

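View pics/top0c.png

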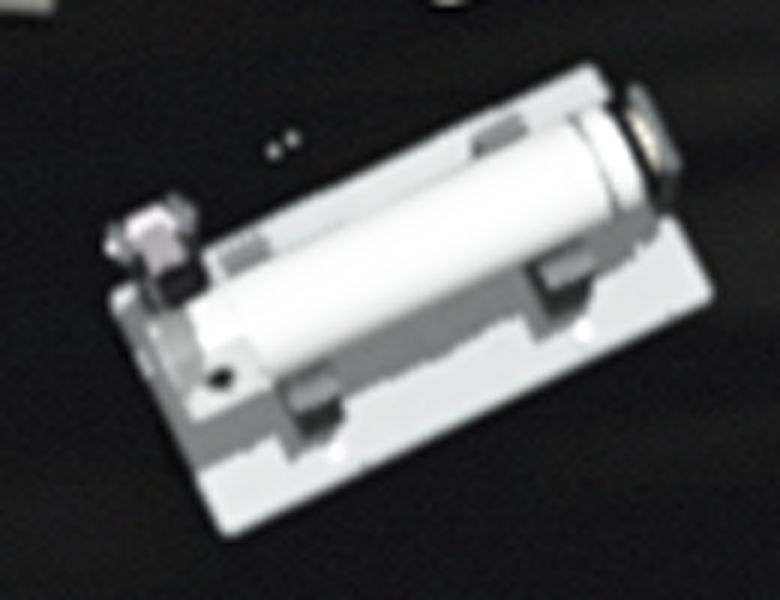

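```bash
cat > h.py <<'E'
import numpy as np
from scipy.optimize import least_squares
class C:
    def __init__(s,n):
        d=np.load(f'{n}_cal.npz');s.f=240/np.tan(np.radians(float(d['fovy']))/2);s.cx=float(d['cx']);s.cy=float(d['cy']);s.T=d['pose']
    def proj(s,p):
        q=(np.atleast_2d(p)-s.T[:3,3])@s.T[:3,:3];return np.c_[s.cx+s.f*q[:,0]/q[:,2],s.cy+s.f*q[:,1]/q[:,2]]
S=C('side');T=C('top')
def cw(par,p):
    x,y,w=par[:3];c,s=np.cos(w),np.sin(w)
    return np.atleast_2d(p)@np.array([[c,-s,0],[s,c,0],[0,0,1]]).T+[x,y,0]
def port(th,r=.017,y=.084): return np.array([r*np.sin(th),y,.085+r*np.cos(th)])
def arm(a,l,n): return np.array([.045-l*np.cos(a)+n*np.sin(a),.084,.114+l*np.sin(a)+n*np.cos(a)])
def topc(u,v,s=6,o=(245,200)): return [(u+.5)/s-.5+o[0],(v+.5)/s-.5+o[1]]
def sidec(u,v,s=4,o=(265,160)): return topc(u,v,s,o)
E
python3 - <<'E'
from h import *
k=.01
pl=np.array([[-.055,.11,k],[-.055,-.11,k],[.055,-.11,k],[.055,.11,k]])
tp=np.array([topc(*p) for p in[(228,533),(713,293),(597,68),(115,295)]])
sp=np.array([sidec(*p) for p in[(133,350),(282,580),(467,525)]])
pt=[topc(220,377)];ps=[sidec(208,229)];as_=[sidec(226,55)]
def r(p):
    return np.r_[(T.proj(cw(p,pl))-tp).ravel(),(S.proj(cw(p,pl[:3]))-sp).ravel()]
b=least_squares(r,[.6,-.1,.3]);print(b.x,b.fun.round(2))
b=b.x
def r2(q):
    return np.r_[(T.proj(cw(b,port(q[0])))-pt).ravel(),(S.proj(cw(b,port(q[0])))-ps).ravel()]
q=least_squares(r2,[-.8]);print('roll',np.degrees(q.x),q.fun.round(2))
q=least_squares(lambda q:(S.proj(cw(b,arm(q[0],.1,0)))-as_).ravel(),[.9]);print('arm',q.x,q.fun.round(2), cw(b,arm(q.x[0],.1,0)))
print('seat',cw(b,[0,0,.085]),'hinge',cw(b,[.045,.084,.114]), 'tip@0',cw(b,arm(0,.088,.006)))
print('yaw deg',np.degrees(b[2]))
# marker ends at z=.0065, bottle, timer rough
def ray(c,u,v,z):
    d=c.T[:3,:3]@[(u-c.cx)/c.f,(v-c.cy)/c.f,1];o=c.T[:3,3];return (o+d*(z-o[2])/d[2]).round(3)
print('marker',ray(T,180,322,.0065),ray(T,215,288,.0065),'bottle',ray(T,419,222,0.03),'timer',ray(T,443,182,.04))
print('topc',T.proj(cw(b,[0,0,.107])))
E
```

```text
[0.55868611 0.16449181 0.34146715] [-0.43  0.3   0.62  0.51 -0.33 -1.18 -0.93 -0.36 -1.   -0.61 -0.63  1.08
  0.95  0.51]
roll [-48.54507186] [ 0.49 -0.6   0.45  0.69]
arm [1.10470951] [0.66 0.95] [[0.53061414 0.24366231 0.20333337]]
seat [[0.55868611 0.16449181 0.085     ]] hinge [[0.57295894 0.25871116 0.114     ]] tip@0 [[0.49003967 0.22924261 0.12      ]]
yaw deg 19.564626290515417
marker [0.42  0.499 0.006] [0.491 0.41  0.006] bottle [ 0.59  -0.096  0.03 ] timer [ 0.68  -0.168  0.04 ]
topc [[312.41839044 239.91105424]]
```

```bash
cat > pl.py <<'E'
from h import *
from scipy.spatial.transform import Rotation as Ro, Slerp
PAR=np.array([0.5587,0.1645,0.3415])
def Rc(th): # tool rotation for tilt th about cradle y (0=vertical)
    x,y,w=PAR;Rw=Ro.from_euler('z',w).as_matrix()
    tool0=np.array([[0,0,1],[0,1,0],[-1,0,0]]).astype(float) # cols x=-z,y=y,z=x
    return Rw@Ro.from_euler('y',th).as_matrix()@tool0
def tcp_for(gp,R,d=.005): return np.asarray(gp)+R[:,0]*d
def cradle(p): return cw(PAR,p)[0]
def plan(obs,wps):
    """wps: list of (p,R,n)"""
    P=np.array(obs['ee_pos']);R=np.array(obs['eef_rot']);out=[]
    for p,R2,n in wps:
        P0=P.copy();sl=Slerp([0,1],Ro.from_matrix([R,R2]))
        for i in range(1,n+1):
            Pt=P0+(np.asarray(p)-P0)*i/n;Rt=sl(i/n).as_matrix()
            sh=np.round(R.T@(Pt-P)*100,2);tu=np.round(np.degrees(Ro.from_matrix(R.T@Rt).as_rotvec())/10,2)
            out.append([*map(float,np.r_[sh,tu])]);P=P+R@sh/100;R=R@Ro.from_rotvec(np.radians(tu*10)).as_matrix()
    for i in range(0,len(out),12): print(str(out[i:i+12]).replace(' ','').replace('-0.0,','0,').replace('-0.0]','0]'))
E
python3 - <<'E'
from pl import *
from workcell import bot
o=bot.get_obs()
plan(o,[([.209,-.589,.32],o['eef_rot'],2),(cradle([-.05,0,.30]),Rc(0),20)])
E
```

```text
[[-4.2,0.0,0.02,0.0,0.0,0.0],[-4.2,0.01,0.01,0.0,0.0,0.0],[0.1,2.66,-2.97,-0.45,0,0],[0.11,2.88,-2.74,-0.45,0,0],[0.1,3.09,-2.52,-0.45,0,0],[0.11,3.27,-2.26,-0.45,0,0],[0.1,3.45,-2.0,-0.45,0,0],[0.1,3.59,-1.72,-0.45,0,0],[0.11,3.71,-1.44,-0.45,0,0],[0.1,3.82,-1.14,-0.45,0,0],[0.11,3.89,-0.84,-0.45,0,0],[0.1,3.95,-0.53,-0.45,0,0]]
[[0.11,3.97,-0.22,-0.45,0,0],[0.1,3.98,0.1,-0.45,0,0],[0.1,3.97,0.4,-0.45,0,-0.01],[0.1,3.91,0.72,-0.45,0,0.0],[0.1,3.85,1.02,-0.45,0,0.0],[0.09,3.76,1.32,-0.45,0,0.0],[0.1,3.64,1.61,-0.45,0,0.0],[0.1,3.5,1.89,-0.45,0,0.0],[0.1,3.35,2.16,-0.45,0,0.0],[0.09,3.17,2.42,-0.45,-0.01,0.0]]
```

Emit:
{"op": "move_arm", "data": {"moves": [[-4.2,0,0,0,0,0],[-4.2,0,0,0,0,0],[0.1,2.65,-2.95,-0.45,0,0],[0.1,2.9,-2.75,-0.45,0,0],[0.1,3.1,-2.5,-0.45,0,0],[0.1,3.25,-2.25,-0.45,0,0],[0.1,3.45,-2.0,-0.45,0,0],[0.1,3.6,-1.7,-0.45,0,0],[0.1,3.7,-1.45,-0.45,0,0],[0.1,3.8,-1.15,-0.45,0,0],[0.1,3.9,-0.85,-0.45,0,0],[0.1,3.95,-0.5,-0.45,0,0]], "gripper": -1}}

```text
time_s: 1.6
ee_pos: [0.3607, -0.2199, 0.3105]
eef_rot: [[-0.0, 0.428, 0.904], [0.0, 0.904, -0.428], [-1.0, 0.0, -0.0]]
force: [1.2, -0.0, 0.7]
grip_width: 0.0877
```

Emit:
{"op": "move_arm", "data": {"moves": [[0.1,3.95,-0.2,-0.45,0,0],[0.1,4,0.1,-0.45,0,0],[0.1,3.95,0.4,-0.45,0,0],[0.1,3.9,0.7,-0.45,0,0],[0.1,3.85,1.0,-0.45,0,0],[0.1,3.75,1.3,-0.45,0,0],[0.1,3.65,1.6,-0.45,0,0],[0.1,3.5,1.9,-0.45,0,0],[0.1,3.35,2.15,-0.45,0,0],[0.1,3.15,2.4,-0.45,0,0],[0,0,0,0,0,0]]}}

```text
time_s: 2.98
ee_pos: [0.5114, 0.1485, 0.3001]
eef_rot: [[-0.001, -0.337, 0.941], [0.0, 0.941, 0.337], [-1.0, 0.0, -0.0]]
force: [0.6, -0.6, 0.2]
grip_width: 0.088
```

```bash
python3 - <<'E'
from pl import *
from workcell import bot
o=bot.get_obs();print(o['qpos'],o['ee_pos'],o['grip_width'])
th=np.radians(-45);R=Rc(th);g=cradle([0,0,.087])
plan(o,[(tcp_for(g,R)-R[:,0]*.11,R,8),(tcp_for(g,R)-R[:,0]*.05,R,3)])
E
```

```text
[ 2.60089209e-01  2.15238661e-01  1.77130825e+00  2.75281125e-04
  1.15556352e+00 -8.38666779e-02] [0.5114209  0.14848905 0.30012492] 0.08796180462772665
[[1.74,-0.01,-0.3,0.0,-0.56,0],[1.69,-0.01,-0.47,0.0,-0.57,0],[1.65,-0.01,-0.64,0.0,-0.56,0],[1.57,-0.01,-0.8,0.01,-0.56,0],[1.49,-0.01,-0.94,0,-0.56,0],[1.39,-0.01,-1.09,0,-0.57,-0.01],[1.27,-0.01,-1.21,0,-0.56,0.0],[1.15,0,-1.34,0.0,-0.56,0.0],[2.0,0,0.0,0.0,0,0.0],[2.0,0,0.0,0.0,0,0.0],[2.0,0,0.0,0.0,0,0.0]]
```

Emit:
{"op": "move_arm", "data": {"moves": [[1.75,0,-0.3,0,-0.56,0],[1.7,0,-0.45,0,-0.56,0],[1.65,0,-0.65,0,-0.56,0],[1.55,0,-0.8,0,-0.56,0],[1.5,0,-0.95,0,-0.56,0],[1.4,0,-1.1,0,-0.57,0],[1.25,0,-1.2,0,-0.57,0],[1.15,0,-1.35,0,-0.56,0],[2,0,0,0,0,0],[2,0,0,0,0,0],[2,0,0,0,0,0],[0,0,0,0,0,0]]}}

```text
time_s: 4.47
ee_pos: [0.5185, 0.1772, 0.1459]
eef_rot: [[0.502, -0.375, 0.78], [0.258, 0.925, 0.279], [-0.826, 0.061, 0.561]]
force: [-1.5, 1.0, 0.2]
grip_width: 0.0881
```

```bash
python3 - <<'E'
from pl import *
from workcell import bot
import cv2
o=bot.get_obs();print(o['qpos'],o['ee_pos'],o['eef_rot'],o['force'])
th=np.radians(-45);R=Rc(th);g=cradle([0,0,.087])
plan(o,[(tcp_for(g,R),R,5)])
a=bot.capture('side')['img'][140:320,240:420,::-1];a=cv2.resize(a,None,fx=3.3,fy=3.3,interpolation=2)
b=bot.capture('top')['img'][190:310,240:380,::-1];b=cv2.resize(b,None,fx=5,fy=5,interpolation=2)
cv2.imwrite('pics/a1.png',a);cv2.imwrite('pics/b1.png',b)
E
```

```text
[ 0.23511407  0.34684176  2.23431074  1.75672021  0.13673612 -1.84874465] [0.5185117  0.17716847 0.14593199] [[ 0.50165864 -0.37473451  0.77968754]
 [ 0.25792055  0.92510361  0.27867596]
 [-0.82572126  0.06129724  0.56073795]] [-1.52202246  0.95508032  0.21573354]
[[1.41,-0.62,-0.09,-0.01,-0.22,-0.09],[1.41,-0.59,-0.14,0,-0.22,-0.08],[1.42,-0.57,-0.19,-0.01,-0.21,-0.09],[1.42,-0.55,-0.25,-0.01,-0.22,-0.08],[1.41,-0.53,-0.3,0,-0.22,-0.09]]
```

View pics/a1.png

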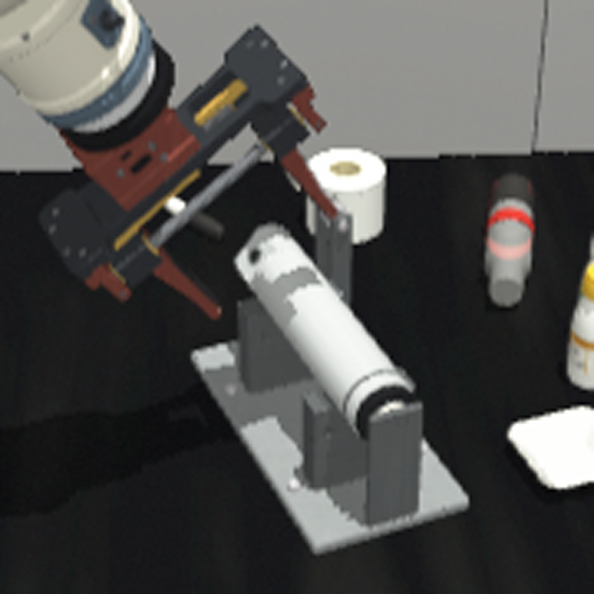

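View pics/b1.png

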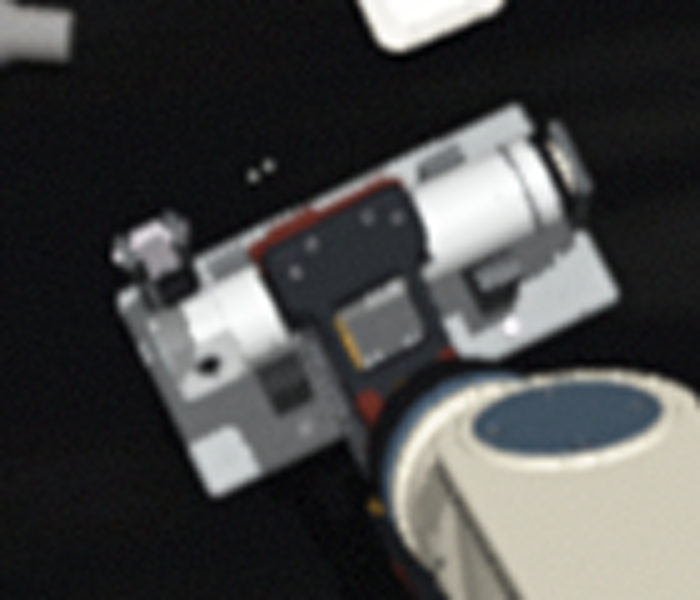

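Tilting toward the robot takes wrist joint 5 close to its limit (q5 = 0.14). I'll back off to a smaller tilt, starting at about −18° and ending at about +30°.

```bash
python3 - <<'E'
from pl import *
from workcell import bot
o=bot.get_obs()
th=np.radians(-10);R=Rc(th);g=cradle([0,0,.087])
plan(o,[(np.array(o['ee_pos'])-np.array(o['eef_rot'])[:,0]*.06,o['eef_rot'],3),(tcp_for(g,R)-R[:,0]*.12,R,8)])
E
```

```text
[[-2.0,0.0,0,0.0,0.0,0],[-2.0,0,0.0,0.0,0.0,0],[-2.0,0,0.0,0.0,0.0,0],[0.27,-0.29,0.52,0.01,0.3,-0.05],[0.25,-0.28,0.52,0.02,0.3,-0.06],[0.22,-0.28,0.55,0.01,0.31,-0.05],[0.2,-0.27,0.55,0.01,0.3,-0.05],[0.17,-0.27,0.57,0.02,0.3,-0.05],[0.14,-0.27,0.57,0.01,0.3,-0.06],[0.12,-0.27,0.58,0.01,0.3,-0.05],[0.08,-0.26,0.59,0.02,0.31,-0.05]]
```

Emit:
{"op": "move_arm", "data": {"moves": [[-2,0,0,0,0,0],[-2,0,0,0,0,0],[-2,0,0,0,0,0],[0.25,-0.3,0.5,0,0.3,-0.05],[0.25,-0.3,0.5,0,0.3,-0.05],[0.2,-0.3,0.55,0,0.3,-0.05],[0.2,-0.25,0.55,0,0.3,-0.05],[0.15,-0.25,0.55,0,0.3,-0.05],[0.15,-0.25,0.6,0,0.3,-0.05],[0.1,-0.25,0.6,0,0.3,-0.05],[0.1,-0.25,0.6,0,0.3,-0.05],[0,0,0,0,0,0]]}}

```text
time_s: 6.08
ee_pos: [0.5391, 0.16, 0.2022]
eef_rot: [[0.183, -0.354, 0.917], [0.069, 0.935, 0.348], [-0.981, -0.0, 0.196]]
force: [0.0, 0.4, -0.8]
grip_width: 0.0877
```

```bash
python3 - <<'E'
from pl import *
from workcell import bot
o=bot.get_obs();print(np.round(o['qpos'],3),o['ee_pos'],o['eef_rot'])
th=np.radians(-16);R=Rc(th);g=cradle([0,0,.087])
plan(o,[(tcp_for(g,R)-R[:,0]*.05,R,4)])
E
```

```text
[ 0.257  0.303  1.925  0.031  0.718 -0.127] [0.53913812 0.15999083 0.20223432] [[ 1.83241591e-01 -3.54376899e-01  9.16973027e-01]
 [ 6.89491558e-02  9.35102557e-01  3.47604980e-01]
 [-9.80646997e-01 -4.71173364e-04  1.95783668e-01]]
[[1.8,-0.06,-0.17,0.03,-0.12,-0.01],[1.8,-0.06,-0.2,0.03,-0.12,0],[1.79,-0.06,-0.25,0.03,-0.11,-0.01],[1.79,-0.06,-0.28,0.03,-0.12,-0.01]]
```

Emit:
{"op": "move_arm", "data": {"moves": [[1.8,-0.05,-0.15,0.03,-0.12,0],[1.8,-0.05,-0.2,0.03,-0.12,0],[1.8,-0.05,-0.25,0.03,-0.12,0],[1.8,-0.05,-0.3,0.03,-0.12,0],[0,0,0,0,0,0]]}}

```text
time_s: 6.7
ee_pos: [0.5437, 0.1608, 0.128]
eef_rot: [[0.254, -0.336, 0.907], [0.098, 0.942, 0.322], [-0.962, 0.007, 0.272]]
force: [-1.2, -0.4, 0.8]
grip_width: 0.0877
```

```bash
python3 - <<'E'
from pl import *
from workcell import bot
import cv2
o=bot.get_obs();print(np.round(o['qpos'],3),o['ee_pos'],o['eef_rot'],o['force'])
th=np.radians(-16);R=Rc(th);g=cradle([0,0,.086])
plan(o,[(tcp_for(g,R),R,5)])
a=bot.capture('side')['img'][140:320,240:420,::-1];a=cv2.resize(a,None,fx=3.3,fy=3.3,interpolation=2)
cv2.imwrite('pics/a2.png',a)
E
```

```text
[ 0.25   0.412  2.011  0.074  0.446 -0.154] [0.54368382 0.16076747 0.1279817 ] [[ 0.25427527 -0.3359695   0.90690054]
 [ 0.09764163  0.94184838  0.32153964]
 [-0.96219031  0.00679166  0.27229336]] [-1.23248675 -0.35610374  0.80168752]
[[0.99,-0.04,0.07,0,0,-0.01],[0.99,-0.03,0.07,0,-0.01,-0.01],[0.99,-0.04,0.06,0,0,0],[1.0,-0.03,0.07,0,-0.01,-0.01],[0.99,-0.03,0.06,0,0.0,-0.01]]
```

View pics/a2.png

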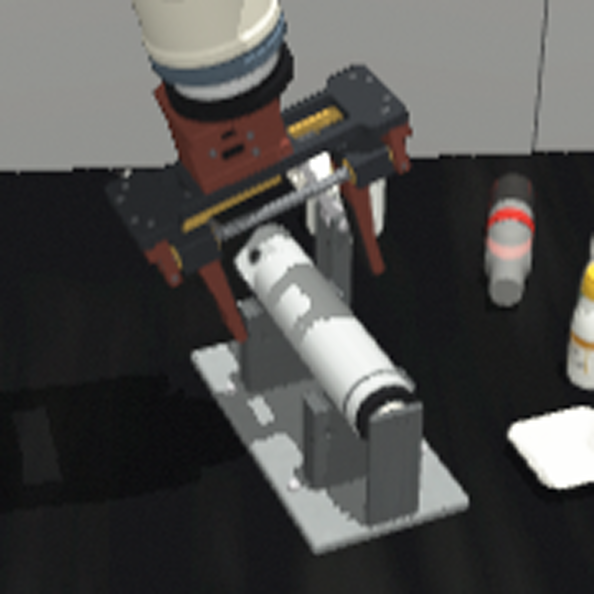

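The fingers straddle the cell at mid-length, with tips at about (240,335) and (377,270). Next I'll descend and close lightly.

Emit:
{"op": "move_arm", "data": {"moves": [[1,0,0.1,0,0,0],[1,-0.05,0.05,0,0,0],[1,-0.05,0.05,0,0,0],[1,-0.05,0.05,0,0,0],[1,0,0.05,0,0,0],[0,0,0,0,0,0]]}}

```text
time_s: 7.5
ee_pos: [0.5614, 0.1663, 0.0807]
eef_rot: [[0.255, -0.337, 0.906], [0.099, 0.942, 0.322], [-0.962, 0.008, 0.274]]
force: [0.0, -0.5, -0.1]
grip_width: 0.0877
```

Emit:
{"op": "move_arm", "data": {"moves": [[0,0,0,0,0,0],[0,0,0,0,0,0],[0,0,0,0,0,0],[0,0,0,0,0,0],[0,0,0,0,0,0]], "gripper": 1, "newtons": 5}}

```text
time_s: 8.12
ee_pos: [0.5603, 0.1659, 0.0813]
eef_rot: [[0.254, -0.337, 0.907], [0.099, 0.942, 0.322], [-0.962, 0.008, 0.272]]
force: [-3.1, -1.8, 2.8]
grip_width: 0.0437
```

```bash
python3 - <<'E'
from pl import *
from workcell import bot
o=bot.get_obs();R=np.array(o['eef_rot']);print(np.round(o['qpos'],3),o['ee_pos'],R,o['force'],o['grip_width'],np.degrees(np.arcsin(R[2,2])))
Rw=Ro.from_euler('z',PAR[2]).as_matrix()
print('grasp pt in cradle', Rw.T@(np.array(o['ee_pos'])-R[:,0]*.005-[PAR[0],PAR[1],0]))
E
```

```text
[ 0.251  0.517  1.988  0.091  0.363 -0.172] [0.56034858 0.16591447 0.08126863] [[ 0.25384299 -0.33687514  0.90668565]
 [ 0.09858881  0.94151868  0.32221549]
 [-0.96220787  0.00759691  0.27221003]] [-3.06125648 -1.83009386  2.75201717] 0.043660007252607005 15.795819198753378
grasp pt in cradle [0.00066608 0.00074126 0.08607967]
```

Emit:
{"op": "move_arm", "data": {"moves": [[0,0,-0.05,0,0,0],[0,0,0,0,0,0],[0,0,0,0,0,0]], "newtons": 30}}

```text
time_s: 8.5
ee_pos: [0.5603, 0.1659, 0.0813]
eef_rot: [[0.255, -0.337, 0.906], [0.099, 0.942, 0.322], [-0.962, 0.008, 0.273]]
force: [-5.3, -1.7, 3.1]
grip_width: 0.0433
```

```bash
python3 - <<'E'
from pl import *
from workcell import bot
o=bot.get_obs();R=np.array(o['eef_rot']);p=np.array(o['ee_pos']);print(p,o['force'],o['grip_width'])
g=p-R[:,0]*.005; up=np.array([0,0,.003])
w=[(p+up,R,2)]
ax=np.array([-np.sin(PAR[2]),np.cos(PAR[2]),0])
for i in range(1,9):
    Ri=Ro.from_rotvec(ax*np.radians(48.5)*i/8).as_matrix()@R; w.append((tcp_for(g+up,Ri),Ri,1))
plan(o,w)
E
```

```text
[0.56033467 0.16591448 0.08125583] [-5.34258363 -1.68101544  3.14066848] 0.04326439713286263
[[-0.14,0.0,0.04,0,0,0.0],[-0.15,0.0,0.04,0,0,0.0],[0,0.0,-0.05,0.0,0.61,0],[0,0.0,-0.05,0.01,0.6,0.0],[-0.01,0.0,-0.06,0.0,0.61,0.0],[0.0,0.0,-0.05,0.01,0.6,0.0],[0,0.0,-0.05,0.0,0.61,0.0],[-0.01,0.0,-0.06,0.01,0.61,0.0],[0.0,0.0,-0.05,0.0,0.6,0.0],[0,0.0,-0.05,0.01,0.61,0.0]]
```

Emit:
{"op": "move_arm", "data": {"moves": [[-0.15,0,0.04,0,0,0],[-0.15,0,0.04,0,0,0],[0,0,-0.05,0,0.6,0],[0,0,-0.05,0,0.6,0],[0,0,-0.05,0,0.6,0],[0,0,-0.05,0,0.6,0],[0,0,-0.05,0,0.6,0],[0,0,-0.05,0,0.6,0],[0,0,-0.05,0,0.6,0],[0,0,-0.05,0,0.6,0],[0,0,0,0,0,0],[0,0,0,0,0,0]]}}

```text
time_s: 10.0
ee_pos: [0.5576, 0.1649, 0.0846]
eef_rot: [[-0.5, -0.337, 0.798], [-0.172, 0.942, 0.29], [-0.849, 0.007, -0.529]]
force: [0.4, -0.3, -3.5]
grip_width: 0.0433
```

```bash
python3 - <<'E'
from pl import *
from workcell import bot
import cv2
o=bot.get_obs();R=np.array(o['eef_rot']);p=np.array(o['ee_pos']);print(np.round(o['qpos'],3),p,R,o['force'],o['grip_width'])
Rw=Ro.from_euler('z',PAR[2]).as_matrix()
print('tilt',np.degrees(np.arcsin(-R[2,2])),'grasp pt',Rw.T@(p-R[:,0]*.005-[PAR[0],PAR[1],0]))
a=bot.capture('side')['img'][160:280,270:390,::-1];a=cv2.resize(a,None,fx=5,fy=5,interpolation=2)
b=bot.capture('top')['img'][210:300,250:370,::-1];b=cv2.resize(b,None,fx=6,fy=6,interpolation=2)
cv2.imwrite('pics/a3.png',a);cv2.imwrite('pics/b3.png',b)
E
```

```text
[ 0.281  0.812  1.437 -0.027  1.45  -0.054] [0.55759793 0.16486153 0.08464746] [[-0.49992126 -0.33668633  0.79794802]
 [-0.17203824  0.94158735  0.28951011]
 [-0.84881186  0.00745468 -0.52864246]] [ 0.44390092 -0.29441275 -3.45272275] 0.04328413285362492
tilt 31.913776831091248 grasp pt [0.00172599 0.00068313 0.08889152]
```

View pics/a3.png

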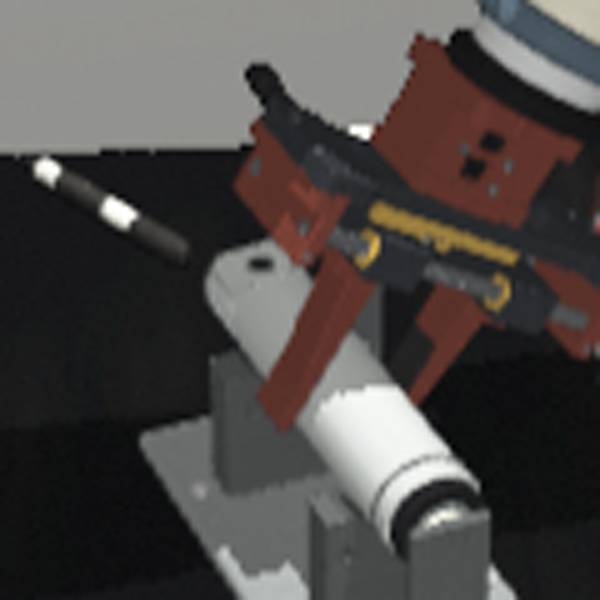

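View pics/b3.png

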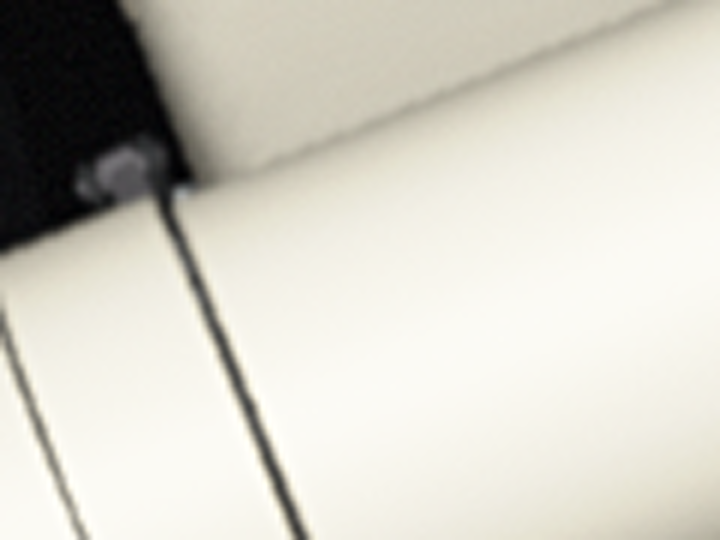

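Emit:
{"op": "move_arm", "data": {"moves": [[0.1,0,0.03,0,0,0],[0.1,0,0.03,0,0,0],[0.1,0,0.02,0,0,0],[0,0,0,0,0,0]]}}

```text
time_s: 10.6
ee_pos: [0.5569, 0.1646, 0.0824]
eef_rot: [[-0.501, -0.337, 0.797], [-0.173, 0.942, 0.289], [-0.848, 0.007, -0.53]]
force: [0.3, 0.9, -1.0]
grip_width: 0.0433
```

Emit:
{"op": "move_arm", "data": {"moves": [[0,0,0,0,0,0],[0,0,0,0,0,0]], "newtons": 4}}

```text
time_s: 10.85
ee_pos: [0.557, 0.1646, 0.0823]
eef_rot: [[-0.501, -0.337, 0.797], [-0.173, 0.942, 0.289], [-0.848, 0.007, -0.53]]
force: [0.1, 0.2, 0.7]
grip_width: 0.0437
```

```bash
python3 - <<'E'
from pl import *
from workcell import bot
import cv2
o=bot.get_obs();R=np.array(o['eef_rot']);p=np.array(o['ee_pos']);print(p,o['force'],o['grip_width'])
Rw=Ro.from_euler('z',PAR[2]).as_matrix()
print('tilt',np.degrees(np.arcsin(-R[2,2])),'grasp pt',Rw.T@(p-R[:,0]*.005-[PAR[0],PAR[1],0]))
E
```

```text
[0.55695012 0.16457613 0.08227239] [0.12844602 0.16206912 0.7385727 ] 0.04372415322944153
tilt 32.01172073546612 grasp pt [0.00102726 0.00063165 0.08651193]
```

Emit:
{"op": "move_arm", "data": {"moves": [[0,0,0,0,0,0],[0,0,0,0,0,0],[0,0,0,0,0,0],[0,0,0,0,0,0]], "gripper": -1}}

```text
time_s: 11.35
ee_pos: [0.5566, 0.1645, 0.082]
eef_rot: [[-0.502, -0.337, 0.797], [-0.173, 0.942, 0.289], [-0.848, 0.007, -0.531]]
force: [1.1, 0.7, 0.1]
grip_width: 0.0804
```

Emit:
{"op": "move_arm", "data": {"moves": [[-1,0,0,0,0,0],[-2,0,0,0,0,0],[-2.5,0,0,0,0,0],[-2.5,0,0,0,-0.8,0],[-2,0,-2,0,-0.8,0],[-1,-4,-2,0,-0.8,0],[-1,-5,-2,0,-0.8,0],[0,-5,-2,0,0,0],[0,-5,-2,0,0,0],[0,-5,0,0,0,0],[0,-5,0,0,0,0]]}}

```text
time_s: 12.72
ee_pos: [0.6152, -0.1255, 0.2031]
eef_rot: [[-0.002, -0.336, 0.942], [0.007, 0.942, 0.336], [-1.0, 0.007, 0.0]]
force: [-0.0, 0.5, -0.2]
grip_width: 0.0878
```

```bash
python3 - <<'E'
from pl import *
from workcell import bot
import cv2
o=bot.get_obs();print(o['time_s'],o['ee_pos'],o['force'],o['qpos'])
A=bot.capture('side')['img'][:,:,::-1];B=bot.capture('top')['img'][:,:,::-1]
cv2.imwrite('pics/side4.png',A);cv2.imwrite('pics/top4.png',B)
cv2.imwrite('pics/a4.png',cv2.resize(A[170:270,280:380],None,fx=6,fy=6,interpolation=2));cv2.imwrite('pics/b4.png',cv2.resize(B[215:295,255:355],None,fx=7,fy=7,interpolation=2))
E
```

```text
12.725 [ 0.61521147 -0.12551041  0.20314984] [-0.0499052   0.53937636 -0.17965728] [-0.22303974  0.46652513  1.64629745  0.00701566  1.03201552 -0.56971555]
```

View pics/a4.png

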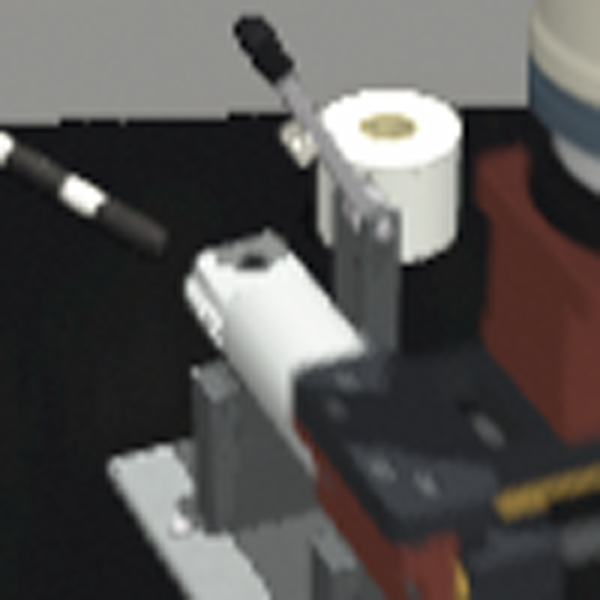

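View pics/b4.png

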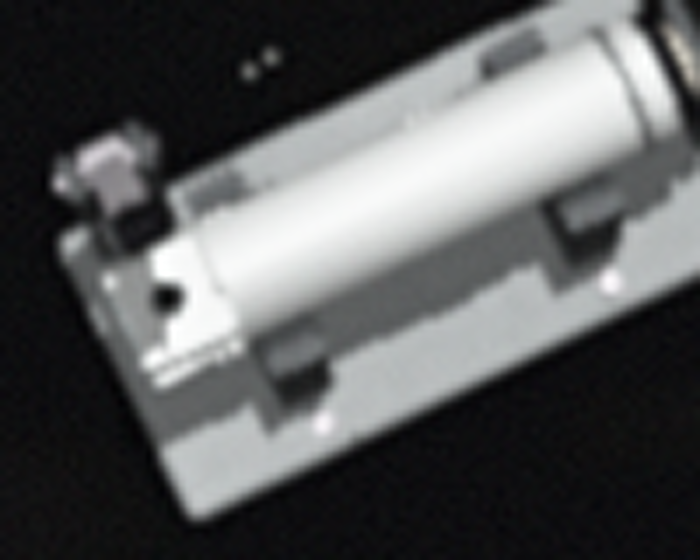

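```bash
cat > meas.py <<'E'
from pl import *
import cv2,sys
def meas(sf,tf,dy=0,show=1):
    res={}
    for n,f,c in(('side',sf,S),('top',tf,T)):
        g=cv2.GaussianBlur(cv2.cvtColor(cv2.imread(f),cv2.COLOR_BGR2GRAY).astype(np.float32),(0,0),.5)
        # port centroid: dark weighted near expected
        best=None
        e=c.proj(cw(PAR,port(0)))[0]
        res[n]=(g,e)
    return res
E
python3 - <<'E'
from meas import *
r=meas('pics/side4.png','pics/top4.png')
for n,c in(('side',S),('top',T)):
    g,e=r[n];print(n,'expected port th=0,+-10deg',e.round(2),c.proj(cw(PAR,port(.1745))).round(2),c.proj(cw(PAR,port(-.1745))).round(2))
    x,y=int(round(e[0])),int(round(e[1]));print(x-7,y-6);print(g[y-6:y+7,x-7:x+8].astype(int))
# silhouette edges top: sample across at cradle y
g=r['top'][0]
for y in(.03,0,-.03,-.06):
    L=np.linspace(-.04,.04,161);pts=T.proj(cw(PAR,np.c_[L,0*L+y,0*L+.085]));v=cv2.remap(g,pts[:,0].astype(np.float32)[None],pts[:,1].astype(np.float32)[None],1)[0]
    d=np.gradient(v);print(y,'rise',L[d[:80].argmax()],'fall',L[80+d[80:].argmin()], v[::10].astype(int))
E
```

```text
side expected port th=0,+-10deg [322.29 214.17] [[323.51 213.98]] [[321.08 214.56]]
315 208
[[ 24  24  23  23  23  24  27  30  45  87  61  32  25  23  22]
 [ 24  24  27  27  33  48  65  83 105 133 113  78  44  25  23]
 [ 33  37  60  69  97 107 116 129 141 146 143 123  79  31  22]
 [106 103 114 120 140 139 130 133 137 146 148 144 119  65  29]
 [195 150 144 145 144 123  97  97 106 133 148 156 160 167  68]
 [229 164 155 153 138  96  61  54  70 115 159 205 214 228 169]
 [239 213 209 200 150 108  89  89 103 141 205 237 240 241 226]
 [243 240 240 235 209 194 190 190 195 211 239 243 245 243 238]
 [237 242 243 242 239 238 237 237 240 242 245 244 246 244 241]
 [222 239 242 241 241 241 241 241 244 244 245 244 245 244 243]
 [197 229 240 238 232 236 237 238 240 242 244 244 244 244 243]
 [181 208 230 227 220 228 231 235 239 241 243 244 245 244 244]
 [186 190 213 214 217 224 228 232 236 239 241 243 244 245 244]]
top expected port th=0,+-10deg [279.14 256.39] [[278.6  255.27]] [[279.71 257.56]]
272 250
[[ 46  33  35  61 117 176 219 237 245 246 241 228 227 235 238]
 [ 66  64  74 104 169 231 249 250 
[... 417 characters left out ...]
146 139 106  62  35  47 101 191 240 247 247 246 242]
 [147 150 148 142 122  92  79 106 157 225 247 248 247 247 246]
 [145 154 148 144 139 127 137 184 219 244 249 248 247 247 247]
 [132 149 150 146 144 143 173 232 248 250 249 248 247 247 245]
 [114 139 148 146 144 145 180 238 251 250 249 248 246 240 231]]
0.03 rise -0.0195 fall 0.037 [134  93  93  94 128 181 212 231 244 246 239 225 194 185 186 152  32]
0 rise -0.02 fall 0.0365 [109  94  94  95 131 185 216 233 245 247 239 225 193 187 190 149  23]
-0.03 rise -0.019 fall 0.0375 [103  93  94  93 131 188 220 234 244 246 239 224 187 180 192 162  35]
-0.06 rise -0.0205 fall 0.0375 [ 97 102 103  75 127 188 219 234 243 246 237 221 176 109 122 131  26]
```

```bash
python3 - <<'E'
from meas import *
g=cv2.cvtColor(cv2.imread('pics/top4.png'),cv2.COLOR_BGR2GRAY).astype(np.float32)
V=[]
for y in np.linspace(-.03,.03,25):
    L=np.linspace(-.03,.03,61);pts=T.proj(cw(PAR,np.c_[L,0*L+y,0*L+.085]));V.append(cv2.remap(g,pts[:,0].astype(np.float32)[None],pts[:,1].astype(np.float32)[None],1)[0])
v=np.mean(V,0)
print([(round(a*1000),int(b)) for a,b in zip(L,v)])
def f(dx,tm,sm):
    def r(q):
        p=port(q[0])+[dx,q[1],0]
        return np.r_[(T.proj(cw(PAR,p))-tm).ravel(),(S.proj(cw(PAR,p))-sm).ravel()]
    s=least_squares(r,[0,0]);return np.degrees(s.x[0]).round(1),(s.x[1]*1000).round(1),s.fun.round(2)
for dx in(-.001,0,.001):
    print(dx,f(dx,[278.45,257.05],[321.75,213.05]),f(dx,topc(220,377),sidec(208,229)))
E
```

```text
[(-30, 94), (-29, 94), (-28, 94), (-27, 94), (-26, 93), (-25, 94), (-24, 95), (-23, 98), (-22, 106), (-21, 117), (-20, 130), (-19, 143), (-18, 155), (-17, 166), (-16, 177), (-15, 185), (-14, 193), (-13, 200), (-12, 206), (-11, 211), (-10, 216), (-9, 220), (-8, 224), (-7, 227), (-6, 230), (-5, 233), (-4, 235), (-3, 238), (-2, 241), (-1, 243), (0, 245), (1, 246), (2, 247), (3, 248), (4, 248), (5, 247), (6, 246), (7, 245), (8, 243), (9, 241), (10, 239), (11, 237), (12, 234), (13, 232), (14, 229), (15, 225), (16, 221), (17, 215), (18, 208), (19, 201), (20, 194), (21, 188), (22, 185), (23, 184), (24, 185), (25, 186), (26, 187), (27, 188), (28, 188), (29, 189), (30, 190)]
-0.001 (np.float64(2.3), np.float64(2.7), array([-0.31, -0.02, -0.05,  0.56])) (np.float64(-46.0), np.float64(1.7), array([-0.12, -0.13, -0.04,  0.14]))
0 (np.float64(-1.0), np.float64(2.7), array([-0.31, -0.03, -0.04,  0.55])) (np.float64(-49.2), np.float64(2.0), array([-0.28, -0.16,  0.06,  0.31]))
0.001 (np.float64(-4.2), np.float64(2.7), array([-0.33, -0.04, -0.02,  0.56])) (np.float64(-52.4), np.float64(2.3), array([-0.44, -0.2 ,  0.19,  0.47]))
```

```bash
cat > cl.py <<'E'
from pl import *
def pose(a,back=0,r=.08,k=.75,dn=0):
    R=Rc(k*a);c=arm(a,r,.006)+[0,.001,0]
    c=c+np.array([np.sin(a),0,np.cos(a)])*(.0135*np.sin((1-k)*a)-dn)
    return cradle(c)-R[:,0]*(.014+back),R
E
python3 - <<'E'
from cl import *
from workcell import bot
o=bot.get_obs()
p,R=pose(1.1,.05);print(p)
q=np.array(o['ee_pos'])
plan(o,[([.6,0,.32],Rc(0),5),([.59,.15,.36],Rc(.3),5),(p,R,6)])
print()
print([pose(a)[0].round(3).tolist() for a in(1.1,.8,.5,.2,0)])
E
```

```text
[0.59085582 0.26613828 0.23310864]
[[-2.33,2.53,0.55,0,0.0,-0.01],[-2.33,2.54,0.54,0,0.0,0],[-2.33,2.53,0.55,-0.01,0.0,-0.01],[-2.34,2.52,0.55,0.0,0.01,0],[-2.33,2.53,0.55,0,0,-0.01],[-0.8,2.89,0.82,0,0.34,0.0],[-0.85,2.9,0.76,0,0.35,0.0],[-0.89,2.89,0.72,0,0.34,0.0],[-0.94,2.89,0.65,0,0.34,0.0],[-0.97,2.9,0.61,0,0.35,0.0],[1.82,1.82,1.26,0,0.5,0],[1.71,1.82,1.41,0,0.5,0]]
[[1.58,1.82,1.55,0,0.5,0],[1.44,1.82,1.69,0,0.5,0],[1.28,1.81,1.81,0,0.5,0],[1.12,1.82,1.91,0,0.5,0]]

[[0.556, 0.254, 0.199], [0.533, 0.246, 0.189], [0.515, 0.239, 0.172], [0.502, 0.235, 0.15], [0.497, 0.233, 0.134]]
```

Emit:
{"op": "move_arm", "data": {"moves": [[-2.35,2.5,0.55,0,0,0],[-2.35,2.55,0.55,0,0,0],[-2.35,2.55,0.55,0,0,0],[-2.35,2.5,0.55,0,0,0],[-2.35,2.55,0.55,0,0,0],[-0.8,2.9,0.8,0,0.35,0],[-0.85,2.9,0.75,0,0.35,0],[-0.9,2.9,0.7,0,0.35,0],[-0.95,2.9,0.65,0,0.35,0],[-0.95,2.9,0.6,0,0.35,0],[0,0,0,0,0,0]], "gripper": 1, "newtons": 10}}

```text
time_s: 14.2
ee_pos: [0.5874, 0.1563, 0.3617]
eef_rot: [[-0.286, -0.34, 0.896], [-0.095, 0.94, 0.326], [-0.954, 0.008, -0.301]]
force: [0.4, 0.1, -0.6]
grip_width: 0.0005
```

Emit:
{"op": "move_arm", "data": {"moves": [[1.8,1.8,1.25,0,0.5,0],[1.7,1.8,1.4,0,0.5,0],[1.6,1.8,1.55,0,0.5,0],[1.45,1.8,1.7,0,0.5,0],[1.3,1.8,1.8,0,0.5,0],[1.1,1.8,1.9,0,0.5,0],[0,0,0,0,0,0]]}}

```text
time_s: 15.08
ee_pos: [0.5861, 0.2694, 0.2315]
eef_rot: [[-0.7, -0.338, 0.63], [-0.246, 0.941, 0.232], [-0.671, 0.007, -0.742]]
force: [0.2, -1.4, 0.6]
grip_width: 0.0003
```

```bash
python3 - <<'E'
from cl import *
from workcell import bot
import cv2
o=bot.get_obs();print(np.round(o['qpos'],3),o['ee_pos'],o['eef_rot'],o['force'],o['grip_width'])
p,R=pose(1.1,.05);print(p,R)
plan(o,[pose(1.1,.015)+(4,),pose(1.1)+(2,),pose(.95)+(2,),pose(.8)+(2,),pose(.65)+(2,)])
A=bot.capture('side')['img'][:,:,::-1]
cv2.imwrite('pics/a5.png',cv2.resize(A[130:280,270:420],None,fx=4,fy=4,interpolation=2))
E
```

```text
[0.394 0.883 1.04  0.046 2.053 0.049] [0.58607022 0.26939967 0.23151485] [[-0.69959616 -0.33765853  0.6297237 ]
 [-0.24589354  0.94124172  0.2315176 ]
 [-0.6708961   0.00712383 -0.74151714]] [ 0.23133428 -1.3942044   0.64078977] 0.0003281431808388033
[0.59085582 0.26613828 0.23310864] [[-0.69213013 -0.33490085  0.63937259]
 [-0.24600068  0.94225337  0.2272493 ]
 [-0.67855697  0.         -0.73454778]]
[[0.78,-0.12,0.04,0.01,-0.01,0],[0.79,-0.12,0.03,0.01,-0.02,-0.01],[0.78,-0.12,0.03,0.01,-0.01,0],[0.79,-0.11,0.03,0.01,-0.02,-0.01],[0.75,0,0.0,0.0,0.0,0.0],[0.75,0,0.0,0.0,0.0,0.0],[0.6,0,-0.27,0.0,-0.32,0.0],[0.59,0,-0.3,0.0,-0.32,0.0],[0.61,0,-0.25,0.0,-0.32,0.0],[0.59,0,-0.28,0.0,-0.33,0.0],[0.62,0.0,-0.22,0.0,-0.32,0.0],[0.6,0.0,-0.25,0.0,-0.32,0.0]]
```

View pics/a5.png

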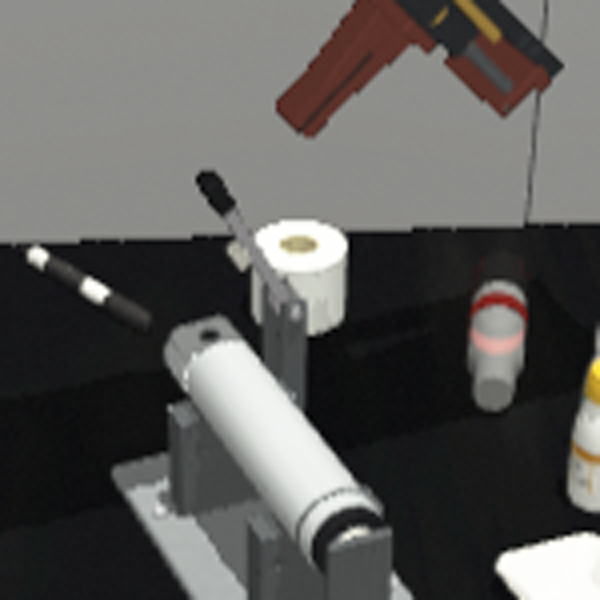

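Emit:
{"op": "move_arm", "data": {"moves": [[0.8,-0.1,0.05,0,0,0],[0.8,-0.1,0.05,0,0,0],[0.8,-0.1,0,0,0,0],[0.8,-0.1,0,0,0,0],[0.75,0,0,0,0,0],[0.75,0,0,0,0,0],[0,0,0,0,0,0]]}}

```text
time_s: 16.0
ee_pos: [0.556, 0.2542, 0.2024]
eef_rot: [[-0.697, -0.337, 0.633], [-0.244, 0.942, 0.232], [-0.674, 0.007, -0.738]]
force: [0.0, -0.1, -0.9]
grip_width: 0.0007
```

```bash
python3 - <<'E'
from cl import *
from workcell import bot
import cv2
o=bot.get_obs();print(o['ee_pos'],o['force'])
print(pose(1.1)[0])
plan(o,[pose(a,dn=.001)+(2,) for a in(.9,.75,.6,.45,.3,.15)])
for n,(v,u) in(('side',(150,290)),('top',(200,240))):
    A=bot.capture(n)['img'][:,:,::-1]
    cv2.imwrite(f'pics/{n}6.png',cv2.resize(A[v:v+100,u:u+100],None,fx=5,fy=5,interpolation=2))
E
```

```text
[0.55598609 0.25422688 0.20236917] [ 0.00750704 -0.14164668 -0.86788229]
[0.55624931 0.25383824 0.19918079]
[[0.97,-0.02,-0.22,0.02,-0.45,-0.01],[0.94,-0.03,-0.29,0.02,-0.44,-0.01],[0.61,0.0,-0.23,0,-0.32,0],[0.6,0.0,-0.26,0,-0.33,0],[0.62,0,-0.2,0,-0.32,0],[0.61,0,-0.24,0,-0.32,0],[0.62,0,-0.18,0,-0.32,0],[0.61,0,-0.21,0,-0.33,0],[0.63,0,-0.15,0,-0.32,0],[0.62,0,-0.18,0,-0.32,0],[0.63,0,-0.12,0,-0.32,0],[0.62,0,-0.16,0,-0.33,0]]
```

View pics/side6.png

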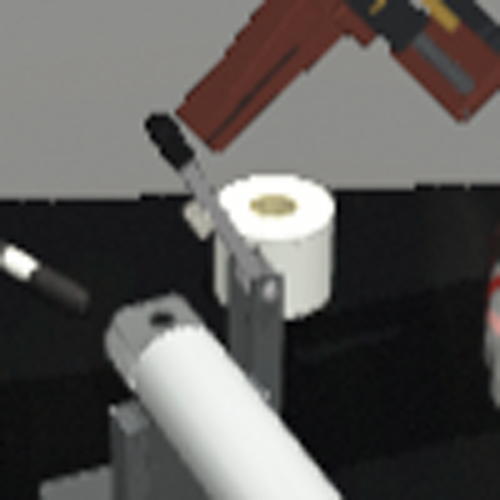

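Emit:
{"op": "move_arm", "data": {"moves": [[0.95,0,-0.2,0,-0.45,0],[0.95,0,-0.3,0,-0.45,0],[0.6,0,-0.25,0,-0.32,0],[0.6,0,-0.25,0,-0.33,0],[0.6,0,-0.2,0,-0.32,0],[0.6,0,-0.25,0,-0.32,0]]}}

```text
time_s: 16.85
ee_pos: [0.521, 0.2418, 0.1788]
eef_rot: [[-0.407, -0.337, 0.849], [-0.138, 0.942, 0.307], [-0.903, 0.007, -0.43]]
force: [1.1, -0.1, -1.0]
grip_width: 0.0006
```

```bash
python3 - <<'E'
from cl import *
from workcell import bot
import cv2
o=bot.get_obs();print(o['ee_pos'],o['force'])
plan(o,[pose(a,dn=.001)+(2,) for a in(.45,.3,.15)])
A=bot.capture('side')['img'][:,:,::-1]
cv2.imwrite(f'pics/side7.png',cv2.resize(A[150:250,290:390],None,fx=5,fy=5,interpolation=2))
E
```

```text
[0.52101944 0.24182726 0.17876449] [ 1.05173905 -0.07381669 -1.01668926]
[[0.71,-0.03,-0.22,0.01,-0.31,-0.02],[0.69,-0.02,-0.25,0.02,-0.3,-0.02],[0.63,0,-0.15,0,-0.32,0.0],[0.61,0,-0.18,0,-0.33,0.01],[0.63,0,-0.12,0,-0.32,0],[0.62,0,-0.16,0,-0.32,0]]
```

View pics/side7.png

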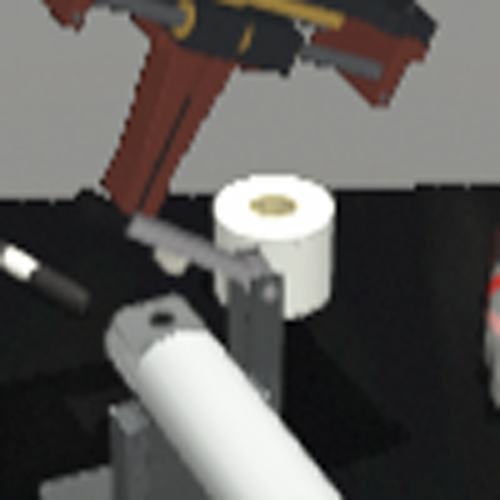

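The clamp arm is being pushed down and the fingertips sit on the sleeve at about (130,210). I'll continue.

Emit:
{"op": "move_arm", "data": {"moves": [[0.7,0,-0.2,0,-0.32,0],[0.7,0,-0.25,0,-0.3,0],[0.6,0,-0.15,0,-0.32,0],[0.6,0,-0.2,0,-0.32,0],[0.6,0,-0.1,0,-0.32,0],[0.6,0,-0.15,0,-0.32,0]]}}

```text
time_s: 17.65
ee_pos: [0.5006, 0.2348, 0.1461]
eef_rot: [[-0.109, -0.337, 0.935], [-0.031, 0.942, 0.335], [-0.993, 0.007, -0.114]]
force: [0.3, 0.4, 0.4]
grip_width: 0.0006
```

```bash
python3 - <<'E'
from cl import *
from workcell import bot
import cv2
o=bot.get_obs();print(o['ee_pos'],o['force'])
plan(o,[pose(a,dn=d)+(2,) for a,d in((.07,0),(0,0),(0,.002))])
A=bot.capture('side')['img'][:,:,::-1]
cv2.imwrite(f'pics/side8.png',cv2.resize(A[150:250,290:390],None,fx=5,fy=5,interpolation=2))
E
```

```text
[0.50060488 0.23482906 0.14606114] [0.2787218  0.42499179 0.35745972]
[[0.32,-0.04,-0.09,0.01,-0.18,-0.02],[0.33,-0.04,-0.09,0.0,-0.17,-0.02],[0.29,0.0,-0.05,0.0,-0.15,0],[0.29,0.0,-0.07,0.0,-0.15,0],[0.1,0.0,0.0,0.0,0,0],[0.1,0.0,0.0,0.0,0,0]]
```

View pics/side8.png

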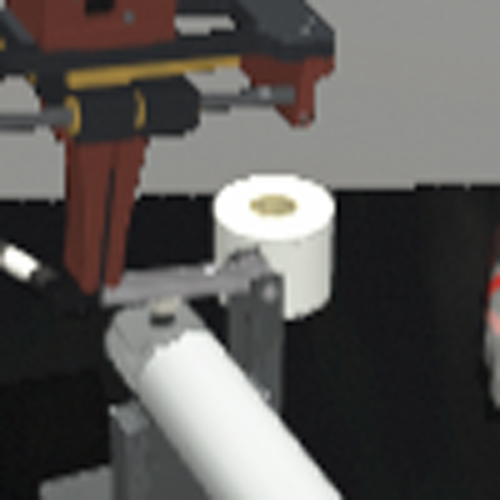

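Emit:
{"op": "move_arm", "data": {"moves": [[0.3,0,-0.1,0,-0.17,0],[0.3,0,-0.1,0,-0.17,0],[0.3,0,-0.05,0,-0.15,0],[0.3,0,-0.05,0,-0.15,0],[0,0,0,0,0,0]]}}

```text
time_s: 18.32
ee_pos: [0.497, 0.2336, 0.1348]
eef_rot: [[-0.006, -0.337, 0.942], [0.006, 0.942, 0.337], [-1.0, 0.007, -0.004]]
force: [-0.2, -1.6, 2.3]
grip_width: 0.0004
```

Emit:
{"op": "move_arm", "data": {"moves": [[0.1,0,0,0,0,0],[0,0,0,0,0,0]]}}

```text
time_s: 18.58
ee_pos: [0.4971, 0.2337, 0.1345]
eef_rot: [[-0.007, -0.337, 0.942], [0.006, 0.942, 0.337], [-1.0, 0.007, -0.004]]
force: [-4.0, -1.4, 13.3]
grip_width: 0.0006
```

Contact force reached 13 N with the fingertip at z = 0.1205, against a nominal 0.120 at the stop. Next I'll retreat and check.

Emit:
{"op": "move_arm", "data": {"moves": [[-0.3,0,0,0,0,0],[-2,0,0,0,0,0],[-4,0,0,0,0,0],[-5,0,0,0,0,0],[-2,-5,0,0,0,0],[0,-6,0,0,0,0],[0,-6,0,0,0,0],[0,-6,0,0,0,0],[0,-6,0,0,0,0],[0,-6,0,0,0,0],[0,-6,0,0,0,0],[0,0,0,0,0,0]]}}

```text
time_s: 20.08
ee_pos: [0.6362, -0.1573, 0.2625]
eef_rot: [[-0.007, -0.332, 0.943], [0.005, 0.943, 0.332], [-1.0, 0.007, -0.005]]
force: [-0.6, 0.3, -0.4]
grip_width: 0.0006
```

```bash
python3 - <<'E'
from cl import *
from workcell import bot
import cv2
o=bot.get_obs();print(o['time_s'],o['ee_pos'],o['force'])
A=bot.capture('side')['img'][:,:,::-1];B=bot.capture('top')['img'][:,:,::-1]
cv2.imwrite('pics/side9.png',A);cv2.imwrite('pics/top9.png',B)
print('sleeve a=0',S.proj(cw(PAR,arm(0,.088,.006))),T.proj(cw(PAR,arm(0,.088,.006))))
cv2.imwrite('pics/a9.png',cv2.resize(A[170:310,270:410],None,fx=4,fy=4,interpolation=2));cv2.imwrite('pics/b9.png',cv2.resize(B[205:305,235:365],None,fx=6,fy=6,interpolation=2))
E
```

```text
20.075 [ 0.63615301 -0.15730418  0.26249021] [-0.56610676  0.26751199 -0.43906021]
sleeve a=0 [[304.14413327 211.59906664]] [[286.75534377 271.86617444]]
```

View pics/a9.png

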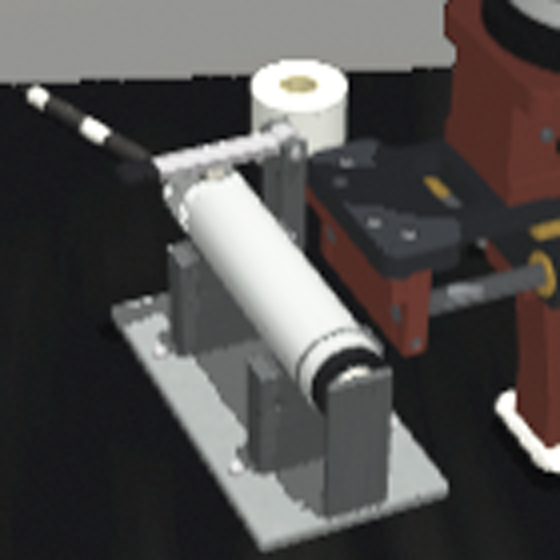

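View pics/b9.png

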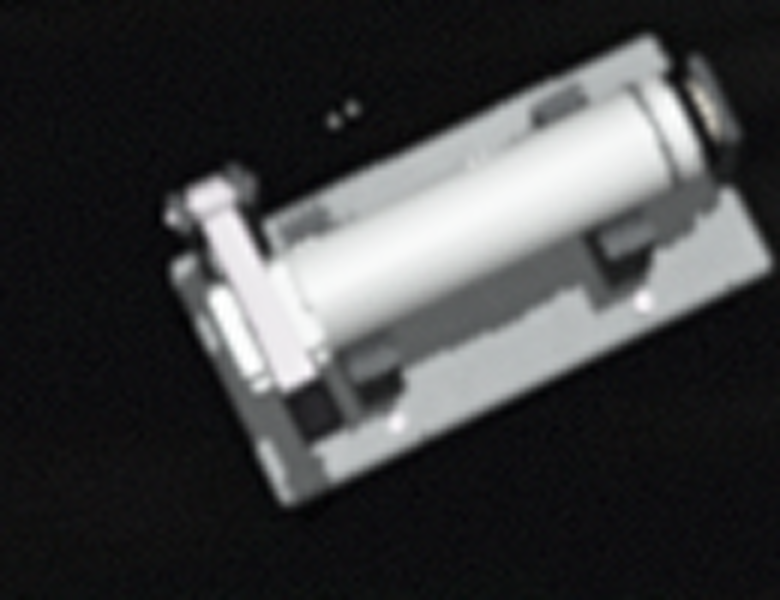

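View pics/side9.png

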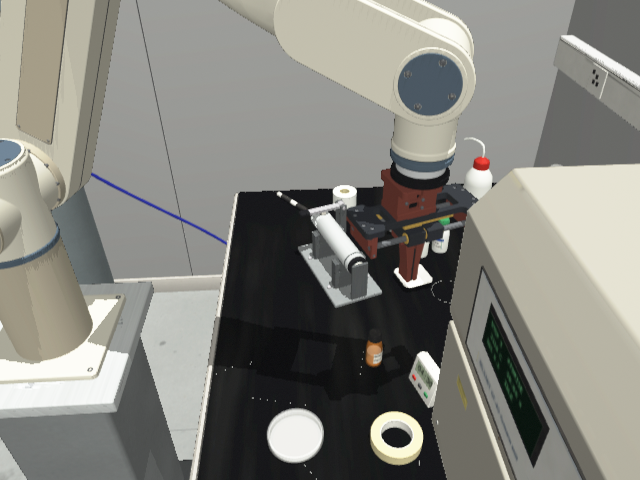

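```bash
python3 -c "
from workcell import bot
print(bot.finish_job())"
```

```text
the job is handed in; nothing more can be done
None
```

The job is handed in at about 20 s of the 58 s allowed: the cell is rolled to port-up, seated and let go, and the clamp arm was then pushed fully down.

**Roll:** I gripped the cell at mid-length, lifted it about 3 mm, turned it 47.7° about its axis, lowered it into the V-blocks and released it. With the clamp still up, the port measured about −1° from straight up, uncertain by about ±3° (limit 8°).

**Clamp:** I pushed the arm down at its sleeve with closed fingers until the push force rose to 13 N. The fingertip was then at z = 0.1205 m, against 0.120 m expected for the fully-down arm. In the last side picture the sleeve is within 1 px of its predicted fully-down position.

**Last checks:**
- In the last pictures the cell lies in both V-blocks and the bystanders in view stand where they were.
- The gripper is clear of everything and the wrist force is about zero.

**Not fully settled:**
- **Port angle after clamping:** I could not measure it again because the clamp arm covers the port. The cell looked unchanged.
- **Cell position along the V:** it measured 2.7 mm from nominal. The same 2.0 mm offset was there before I touched it, so I put most of it down to calibration.
- **First approach:** a 45° tilt took wrist joint 5 close to its limit, so I backed off and used a smaller tilt. Nothing was touched.

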